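# Park the press roller at the top of its ramp

### The arm

A 7-joint arm with a two-finger parallel gripper is mounted at the origin on a cart in front of the work surface, level with it; the furniture and walls round the work are solid. World frame = base frame: x ahead of the robot, y to its left, z up, the work surface at z = 0. Lengths are in m, angles in rad, forces in N, time in s.
With the tool pointing down it reaches from about 0.4 to 0.85 m from the base axis. Payload 4.5 kg.
Tool frame: the origin (TCP) lies on the centre line of the jaws, within the pads' length; the fingertips stand 11 mm ahead of it and the grasp point (between the pads) lies 8 mm behind it; z points along the fingers, y is the line along which they close (so a half turn about z gives the same grasp; the last joint's range is limited). The gripper opens to 88 mm and grips with 3 to 60 N. Pads are 18 mm wide; open, the fingers measure 123 mm over their backs; the gripper's body (75 mm by 187 mm) begins 45 mm behind the grasp point.
Start: joints at [1.377, 0.689, -0.195, 1.565, 0.157, 0.902, -0.215], TCP at [0.141, -0.609, 0.25] pointing down, gripper open.
Joint ranges: [-3.01, 3.01], [-0.46, 2.08], [-1.47, 1.51], [0.13, 2.56], [-1, 4.14], [0.04, 2.09], [-2.66, 2.66]. Speed limits (rad/s): [2.57, 2.57, 3.14, 3.14, 3.14, 3.14, 3.14].

### API

Orientations are given as a unit quaternion [x, y, z, w].
In Python, from plant import * gives the robot as it stands. The module is installed in compiled form; this text tells all that it offers.
- The arm moves only by the tool send_rows, never from a script. Its argument "motion" is a list of rows, each an object of numbers: "x", "y", "z": the shift along the tool's x, y, z in cm; "rx", "ry", "rz": the turn, a rotation vector about the tool's x, y, z in rad; "jaw": the finger opening in cm, from 0 to 8.81. In form: [{"x": .., "y": .., "z": .., "rx": .., "ry": .., "rz": .., "jaw": ..}, ...]. A call has exactly 5 rows; each row shifts and turns the commanded pose from where the row before left it, along the tool's axes as they then stand; what a row does not reach is not made up. A row lasts 1/10 s, in which the tool goes at most 50 mm and 8.59 degrees, less where a joint would pass 70% of its speed; a pose out of reach is approached as far as the arm can. A call is refused whole if a number of a shift passes 5 or a number of a turn 0.15, either way. A call with a gripper value outside its range is refused whole. The fingers move at their own pace and stop on an object; "grip_force" is the grip in N (left out, the last holds). Time passes only in rows, so rows that do not move let the fingers close, or fill a call up. It gives the time, the measured TCP pose, the force, the opening and the grip force at its end, in the units of the state.
- get_state(): the state, without advancing time (a new reading comes with each control period).
- snapshot(name): name is "scene" or "side" or "wrist"; returns a dict with "img" (420x560x3 uint8, red, green, blue), "vertical_fov" (degrees; the focal length in pixels is half the picture's height over the tangent of half this angle, whatever the lens; pixels are square), "cx", "cy" (the principal point, pixels), "extrinsics" (4x4, takes a point from camera to world coordinates). Camera axes: x right, y up, looking along -z (the intrinsics and any distortion apply to the point x, -y, -z); pixel columns grow to the right and rows downward; lengths in m; the calibration is good to about 2 mm. A picture is of the moment at which its call begins. There is no depth.
- finish_job(): hands the job in; it is judged then, once.
The state is a dict: "clock": time; "q": joint angles; "qd": joint speeds; "joint_torque": joint torques, N m; "tool_pos": TCP position; "eef_rot": TCP orientation; "contact_force": force on the tool from outside, world axes, zero at the start; "moment": the same for the moment, N m; "opening": opening from 0.0 (shut) to 1.0 (fully open); "finger_force": force on a finger pad.
Only numpy, scipy, OpenCV 4.12 (cv2) and the standard library are available. Lean on these libraries where they do the work, as an engineer would, in place of code of your own. Each camera call takes 0.05 s, during which the arm holds its last target. There are 200 camera calls.

### The job

Put the steel press roller away on its ramp: with the fingertips push it up the slope and over the crest until it rests in the seat against the stop board at the top, keeping your fingers behind it all the way so that it never runs free on the slope, forward or back. Then push the red keeper arm (the black peg near its end is there to push on) round until it is fully closed across the ramp behind the roller. Only push: never lift or carry the roller, and leave the other things on the table where they are.

Things in the scene. Friction and masses are not known exactly. Their poses are not given: they have to be found in the camera images.
- ramp: wooden parking ramp fixed to the table, base 256 mm (x) by 190 mm (y). Origin at table height on its middle line; +x points uphill, z up. Local heights in mm: foot lip x -126 to -118, 16 high; level landing 12 high to x -70; then the slope to the crest. Deck 122 wide between side cheeks 10 thick, whose tops rise evenly from 26 (foot) to 44 (stop). Steel blocks outside the cheeks at x 30, y +-69.
- crest (a point): middle of the crest where the slope of 6.6 degrees ends, at ramp local x 46, z 25.5 mm. Beyond it the seat falls 8 degrees toward the stop, so that a roller left there stays against the stop.
- stop (a point): middle of the rubber face of the stop board at the top end, at ramp local x 96, z 47 mm; the board's top is 66 mm above the table. The fully home roller touches it and has its centre at ramp local x 71, z 47 mm.
- roller: polished steel press roller, a plain cylinder 50 mm diameter by 110 mm long, about 0.45 kg, low friction (about 0.4). Origin at its centre, y along its axis (x and z turn as it rolls). It starts lying across the landing at the foot of the ramp, not touching the lip. On the slope it rolls back by itself if let go.
- keeper (a joint): red keeper arm on an upright pivot: 0 = wide open (points downhill and outward on the ramp's -y side), 2.0 rad = end stop, fully closed, pointing along ramp +y across the deck, downhill of the parked roller. Turns clockwise from above as it grows: it points along ramp-frame angle pi/2 + 2.0 - value (from +x toward +y). Stays where left; under 1 N at the peg.
- keeper_pivot (a point): the keeper arm's pivot axis, at ramp local (30, -69) mm, at the arm's mid height, 52 mm above the table. The arm is 6 thick, 12 wide, and reaches 126 mm from the pivot; closed, its end lies over the steel rest (43 high) at local (30, 69).
- keeper_peg (a point): black upright peg near the free end of the keeper arm, 14 mm diameter, 117 mm from the pivot; this point is on its axis 74 mm above the table. The peg stands from the arm's top (55 mm above the table) to 92 mm.
- weight_spare_2: loose weight block wrapped in black and buff tape, 45x118x30 mm, beside the ramp on its -y side; origin under its centre. To be left alone.
- spacer_1: loose wooden spacer block, 24x75x24 mm, beside the ramp on its +y side; origin under its centre. To be left alone.
- tape_roll_3: loose roll of tan tape lying flat, 96 mm across and 48 mm high, on the left of the table; origin under its centre. To be left alone.
Mind the look-alikes: they are no part of the job. Of the things shaped like the roller, the steel one is meant.

How it is judged:
By the outcome, as a careful person would: the job done as asked, in the order asked, and still so for the second after the job is handed in, with the robot touching nothing.
It also fails if it takes over 58 s, if anything falls off the work surface, if the arm or the gripper's body presses on something with over 40 N, if the wrist force passes 120 N, or if a joint passes its speed limit or range.

## Working session

There is one attempt and no reset: what is moved stays moved. The work goes in short steps, Python scripts to look and compute and a tool call to move; the robot and the scene stay as the last step left them, time stands still between calls to the robot, and variables do not carry over. Pictures are saved under pics/ and viewed, at most 10 in all, crops included, and the job is handed in when it is done.

Besides the shell and the picture viewer there is one more tool, called after ">>>" in YAML: its name, and indented under it one key for each argument. send_rows: Moves the arm, as the interface text tells. Its arguments: {"type":"object","properties":{"motion":{"type":"array"},"grip_force":{"type":"number"}},"required":["motion"]}

```bash
mkdir -p pics; cat > h.py <<'E'
import numpy as np, cv2
from plant import *
def cam(n):
    s=snapshot(n); h=s["img"].shape[0]
    s["f"]=h/2/np.tan(np.radians(s["vertical_fov"])/2); return s
def save(s,fn): cv2.imwrite("pics/"+fn,s["img"][:,:,::-1])
def ray(s,u,v):
    d=np.array([(u-s["cx"])/s["f"],-(v-s["cy"])/s["f"],-1.]); E=np.array(s["extrinsics"])
    return E[:3,3],E[:3,:3]@d
def onz(s,u,v,z):
    o,d=ray(s,u,v); return o+d*(z-o[2])/d[2]
def proj(s,p):
    E=np.array(s["extrinsics"]); c=E[:3,:3].T@(np.asarray(p)-E[:3,3])
    return s["cx"]+s["f"]*c[0]/-c[2], s["cy"]-s["f"]*c[1]/-c[2]
E
python3 - <<'E'
from h import *
for n in("scene","side"):
    s=cam(n); save(s,n+"0.png"); print({k:v for k,v in s.items() if k!="img"})
print(get_state())
E
```

```text
{'vertical_fov': 45.37370830833088, 'cx': 273.8369112819394, 'cy': 207.87918718710625, 'extrinsics': array([[-0.80881533,  0.42030264, -0.41129486,  0.09127543],
       [-0.58799017, -0.5889949 ,  0.55439388,  0.76283139],
       [-0.00923736,  0.6902396 ,  0.72352192,  0.88969481],
       [ 0.        ,  0.        ,  0.        ,  1.        ]]), 'f': np.float64(502.34487252967637)}
{'vertical_fov': 47.08811659153199, 'cx': 276.69034755154865, 'cy': 206.07683002444747, 'extrinsics': array([[ 0.96978483,  0.09595021, -0.224301  ,  0.31131487],
       [-0.24375093,  0.41931   , -0.87450821, -0.8191419 ],
       [ 0.0101424 ,  0.90275837,  0.43002843,  0.54739977],
       [ 0.        ,  0.        ,  0.        ,  1.        ]]), 'f': np.float64(481.9531222606378)}
{'clock': 0.1, 'q': array([ 1.376771  ,  0.68989749, -0.19451793,  1.56619732,  0.15732186,
        0.90248311, -0.21509588]), 'qd': array([ 0.00113698, -0.00188459, -0.00044758, -0.00164079, -0.00144002,
       -0.00059467, -0.00152802]), 'joint_torque': array([-3.31808988e-03, -5.28498888e+01, -1.27129901e+00, -1.53838813e+01,
       -5.25219343e-02,  1.99766138e-03,  8.28081113e-06]), 'tool_pos': array([ 0.14099876, -0.60835144,  0.24900318]), 'eef_rot': array([ 9.93513700e-01,  1.13709687e-01, -1.55183379e-04, -7.81127390e-04]), 'contact_force': array([0.53272016, 0.53862315, 0.33381427]), 'moment': array([ 0.03704727,  0.01310852, -0.04417556]), 'finger_force': 0.0, 'opening': 1.0033494232400504}
```

View pics/scene0.png

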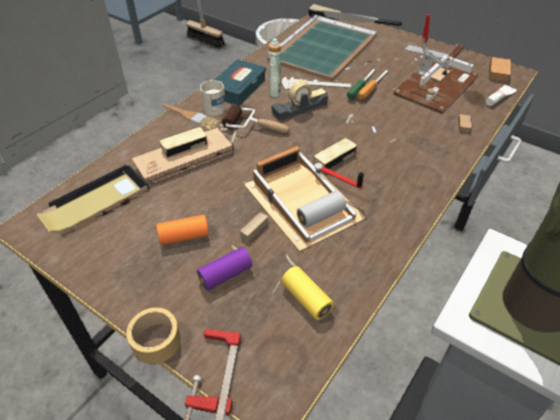

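View pics/side0.png

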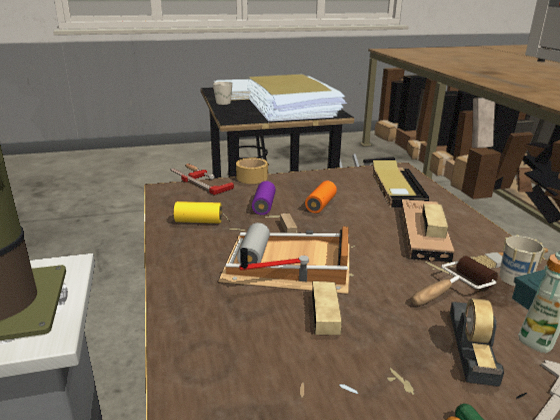

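The scene view shows the steel roller at (322,208) on the ramp. The keeper peg is at (360,180), its pivot near (318,168), and the stop board at (278,158). Look-alikes for the roller are the orange (183,229), purple (225,267) and yellow (307,292) cylinders. The grey steel cylinder on the landing fits the description, so I'll check it in one close crop.

```bash
python3 - <<'E'
import cv2,numpy as np
a=cv2.imread("pics/scene0.png")[140:250,235:375]; b=cv2.imread("pics/side0.png")[215:300,215:360]
a=cv2.resize(a,None,fx=5,fy=5,interpolation=cv2.INTER_CUBIC)[:, :700]
cv2.imwrite("pics/c1.png",a)
cv2.imwrite("pics/c2.png",cv2.resize(b,None,fx=5,fy=5,interpolation=cv2.INTER_CUBIC))
E
```

```text
(no output)
```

View pics/c1.png

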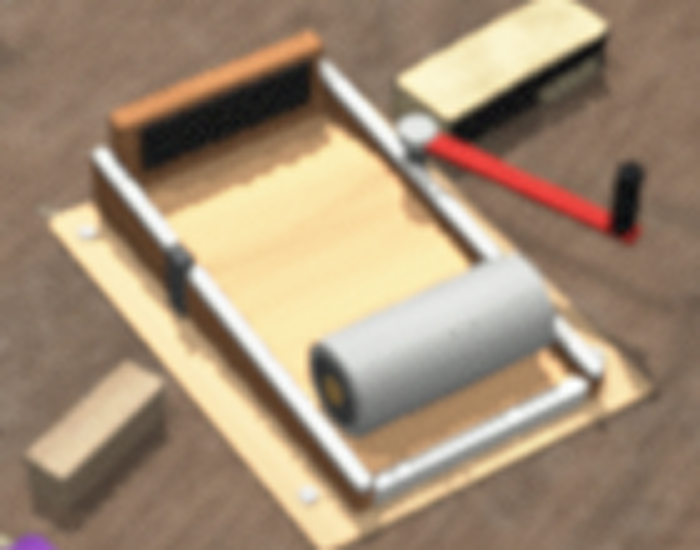

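View pics/c2.png

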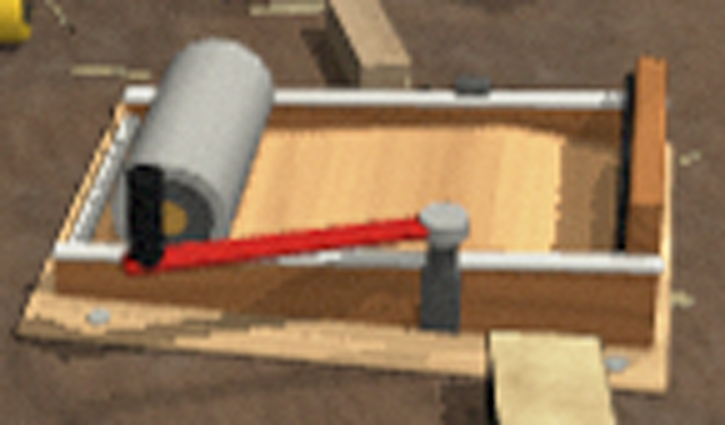

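The crops confirm the plain steel cylinder on the landing, touching neither the lip nor the keeper. Next I locate the ramp from known features by casting rays onto planes at their heights, followed by a rigid fit.

```bash
cat > loc.py <<'E'
from h import *
S=cam("scene");D=cam("side")
a=lambda u,v,z:onz(S,235+u/5,140+v/5,z)[:2]*1000
b=lambda u,v,z:onz(D,215+u/5,215+v/5,z)[:2]*1000
P=[((-128,95),a(325,547,.003)),((-128,-95),a(650,390,.003)),((128,95),a(52,218,.003)),
((30,-69),a(418,130,.058)),((30,69),a(180,252,.043)),
((-128,-95),b(20,335,.003)),((128,-95),b(668,390,.003)),((30,-69),b(444,215,.058)),((30,69),b(472,82,.043))]
L=np.array([p for p,_ in P],float);W=np.array([w for _,w in P])
def fit(L,W):
    lc,wc=L.mean(0),W.mean(0);H=(L-lc).T@(W-wc);t=np.arctan2(H[0,1]-H[1,0],H[0,0]+H[1,1])
    R=np.array([[np.cos(t),-np.sin(t)],[np.sin(t),np.cos(t)]]);return t,R,wc-R@lc
t,R,o=fit(L,W)
print("yaw",t,"origin",o);print((W-(L@R.T+o)).round(1))
inv=lambda p:((p-o)@R).round(1)
for n,p in(("peg S",a(628,168,.092)),("peg D",b(147,170,.092)),("roller top S",a(425,300,.062)),("roller axisend S",a(335,390,.037)),("roller end D",b(175,218,.037))):print(n,p.round(1),inv(p))
st=get_state()
print("tool z yaw etc",st["tool_pos"])
E
python3 loc.py
```

```text
yaw -0.3939846003869571 origin [555.25645387  17.47702058]
[[-2.6 -0.4]
 [-2.1  5.1]
 [-4.8  0.2]
 [ 1.6  2.5]
 [ 2.9  1.3]
 [-0.9 -2.8]
 [-1.9  2.2]
 [ 4.3 -3.6]
 [ 3.5 -4.4]]
peg S [444.6 -56.2] [ -73.9 -110.5]
peg D [445.7 -58.7] [ -72.  -112.4]
roller top S [489.8  46.4] [-71.5   1.5]
roller axisend S [504.3  97.9] [-77.9  54.7]
roller end D [465.8  -6.4] [-73.4 -56.4]
tool z yaw etc [ 0.14107591 -0.60851422  0.24923788]
```

Fit is good to a few mm: ramp yaw -0.394, origin (0.555, 0.017). The roller sits at local x ≈ -75 and the peg at (-73,-111). Now the approach.

>>> send_rows:
  motion:
    - {"x": 2,"y": -1}
    - {"x": 4,"y": -2.2}
    - {"x": 4,"y": -2.2}
    - {"x": 4,"y": -2.2}
    - {"x": 4,"y": -2.2,"jaw": 6.0}
  grip_force: 20

```text
schema error: expected keys x, y, z, rx, ry, rz, jaw
```

```bash
cat > st.py <<'E'
from h import *
from scipy.spatial.transform import Rotation as Ro
t=-0.394;o=np.array([.5553,.0175]);R=np.array([[np.cos(t),-np.sin(t)],[np.sin(t),np.cos(t)]])
def show(tgt=None):
    s=get_state();M=Ro.from_quat(s["eef_rot"]).as_matrix();p=s["tool_pos"]
    print("clk",round(s["clock"],2),"p",p.round(4),"loc",((p[:2]-o)@R*1000).round(1),"xyaw",np.arctan2(M[1,0],M[0,0]).round(3),"zax",M[:,2].round(3),"q",s["q"].round(2),"F",s["contact_force"].round(1),"op",round(s["opening"],2))
    if tgt is not None:
        w=np.r_[o+R@np.array(tgt[:2])/1000,tgt[2]/1000]; print("tgt",w.round(4),"tool delta cm",(M.T@(w-p)*100).round(2))
import sys
if __name__=="__main__": show([float(v) for v in sys.argv[1:]] if len(sys.argv)>1 else None)
E
python3 st.py -125 0 140
```

```text
clk 0.2 p [ 0.1411 -0.6085  0.2492] loc [-142.2 -737.1] xyaw 0.228 zax [-0.     0.001 -1.   ] q [ 1.38  0.69 -0.19  1.57  0.16  0.9  -0.22] F [ 1.4 -0.9  0.1] op 1.0
tgt [0.4399 0.0655 0.14  ] tool delta cm [ 44.34 -58.89  10.98]
```

>>> send_rows:
  motion:
    - {"x": 2,"y": -1,"z": 0,"rx": 0,"ry": 0,"rz": 0,"jaw": 6}
    - {"x": 4,"y": -2.2,"z": 0,"rx": 0,"ry": 0,"rz": 0,"jaw": 6}
    - {"x": 4,"y": -2.2,"z": 0,"rx": 0,"ry": 0,"rz": 0,"jaw": 6}
    - {"x": 4,"y": -2.2,"z": 0,"rx": 0,"ry": 0,"rz": 0,"jaw": 6}
    - {"x": 4,"y": -2.2,"z": 0,"rx": 0,"ry": 0,"rz": 0,"jaw": 6}
  grip_force: 20

```text
clock: 0.7
tool_pos: [0.2954, -0.4714, 0.2497]
eef_rot: [0.994, 0.113, 0.0, -0.0]
contact_force: [1.0, 0.1, 0.6]
opening: 0.677
finger_force: 0.0
```

```bash
python3 st.py -125 0 140
```

```text
clk 0.7 p [ 0.2954 -0.4714  0.2497] loc [ -52.3 -551.2] xyaw 0.227 zax [ 0.  0. -1.] q [ 1.04  0.6  -0.18  1.78  0.14  0.78 -0.56] F [1.  0.1 0.6] op 0.68
tgt [0.4399 0.0655 0.14  ] tool delta cm [ 26.18 -49.05  10.97]
```

>>> send_rows:
  motion:
    - {"x": 2.4,"y": -4.2,"z": 0,"rx": 0,"ry": 0,"rz": 0,"jaw": 6}
    - {"x": 2.4,"y": -4.2,"z": 0,"rx": 0,"ry": 0,"rz": 0,"jaw": 6}
    - {"x": 2.4,"y": -4.2,"z": 0,"rx": 0,"ry": 0,"rz": 0,"jaw": 6}
    - {"x": 2.4,"y": -4.2,"z": 0,"rx": 0,"ry": 0,"rz": 0,"jaw": 6}
    - {"x": 2.4,"y": -4.2,"z": 0,"rx": 0,"ry": 0,"rz": 0,"jaw": 6}

```text
clock: 1.2
tool_pos: [0.3642, -0.2393, 0.2498]
eef_rot: [0.994, 0.114, 0.0, 0.0]
contact_force: [0.8, -0.8, -0.7]
opening: 0.682
finger_force: 0.0
```

>>> send_rows:
  motion:
    - {"x": 2.4,"y": -4.2,"z": 0,"rx": 0,"ry": 0,"rz": 0,"jaw": 6}
    - {"x": 2.4,"y": -4.2,"z": 0,"rx": 0,"ry": 0,"rz": 0,"jaw": 6}
    - {"x": 2,"y": -4.2,"z": 0,"rx": 0,"ry": 0,"rz": 0,"jaw": 6}
    - {"x": 2,"y": -4.2,"z": 0,"rx": 0,"ry": 0,"rz": 0,"jaw": 6}
    - {"x": 1,"y": -3,"z": 0,"rx": 0,"ry": 0,"rz": 0,"jaw": 6}

```text
clock: 1.7
tool_pos: [0.4156, -0.0226, 0.2499]
eef_rot: [0.993, 0.115, 0.001, -0.0]
contact_force: [0.9, -0.5, 0.6]
opening: 0.68
finger_force: 0.0
```

>>> send_rows:
  motion:
    - {"x": 0,"y": 0,"z": 0,"rx": 0,"ry": 0,"rz": 0.13,"jaw": 6}
    - {"x": 0,"y": 0,"z": 0,"rx": 0,"ry": 0,"rz": 0.13,"jaw": 6}
    - {"x": 0,"y": 0,"z": 0,"rx": 0,"ry": 0,"rz": 0.13,"jaw": 6}
    - {"x": 0,"y": 0,"z": 0,"rx": 0,"ry": 0,"rz": 0.13,"jaw": 6}
    - {"x": 0,"y": 0,"z": 0,"rx": 0,"ry": 0,"rz": 0.1,"jaw": 6}

```text
clock: 2.2
tool_pos: [0.4146, -0.0259, 0.2497]
eef_rot: [0.98, -0.197, 0.0, 0.0]
contact_force: [-0.8, 0.1, 0.5]
opening: 0.679
finger_force: 0.0
```

```bash
python3 st.py -125 0 140
```

```text
clk 2.2 p [ 0.4146 -0.0259  0.2497] loc [-113.2  -94.1] xyaw -0.397 zax [ 0. -0. -1.] q [-0.09  0.43  0.07  2.17 -0.05  0.54 -1.96] F [-0.8  0.1  0.5] op 0.68
tgt [0.4399 0.0655 0.14  ] tool delta cm [-1.21 -9.41 10.97]
```

>>> send_rows:
  motion:
    - {"x": -0.6,"y": -3,"z": 0,"rx": 0,"ry": 0,"rz": 0,"jaw": 6}
    - {"x": -0.6,"y": -3.4,"z": 1,"rx": 0,"ry": 0,"rz": 0,"jaw": 6}
    - {"x": -0.5,"y": -3,"z": 3,"rx": 0,"ry": 0,"rz": 0,"jaw": 6}
    - {"x": -0.5,"y": 0,"z": 4,"rx": 0,"ry": 0,"rz": 0,"jaw": 6}
    - {"x": 0,"y": 0,"z": 3,"rx": 0,"ry": 0,"rz": 0,"jaw": 6}

```text
clock: 2.7
tool_pos: [0.4297, 0.0708, 0.1382]
eef_rot: [0.981, -0.193, -0.0, -0.0]
contact_force: [-0.0, -1.6, 0.4]
opening: 0.683
finger_force: 0.0
```

```bash
python3 st.py -125 0 40; python3 - <<'E'
from h import *
a=cam("wrist")["img"];b=cam("side")["img"][190:310,140:380]
save({"img":a},"w1.png");save({"img":cv2.resize(b,None,fx=2.3,fy=2.3)},"s1.png")
cv2.imwrite("pics/m1.png",np.hstack([cv2.imread("pics/w1.png")[:, :],]) )
m=np.vstack([cv2.resize(a,(400,300)),cv2.resize(b,(400,200),interpolation=cv2.INTER_CUBIC)])
cv2.imwrite("pics/m1.png",cv2.resize(m,(480,600))[:,:,::-1])
E
```

```text
clk 2.7 p [0.4297 0.0708 0.1382] loc [-136.5    1. ] xyaw -0.389 zax [-0.001  0.001 -1.   ] q [-0.29  0.67  0.03  2.23 -0.09  0.24 -2.13] F [-0.  -1.6  0.4] op 0.68
tgt [0.4399 0.0655 0.04  ] tool delta cm [1.15 0.11 9.82]
```

View pics/m1.png

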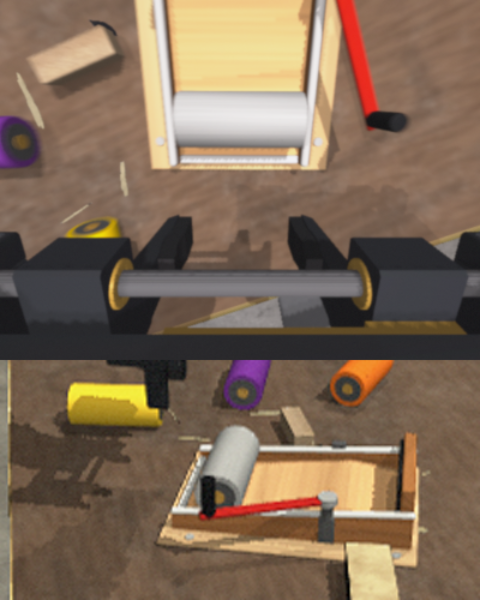

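The wrist view shows the roller (172–308, 120) parallel to the lip and centred between the fingers. The side view shows the gripper near the yellow cylinder (115,405), so I check that clearance.

```bash
python3 - <<'E'
from st import *
s=cam("scene");h=cv2.cvtColor(s["img"],cv2.COLOR_RGB2HSV)
m=cv2.inRange(h,(22,150,100),(34,255,255));m[:,:250]=0;m[:240]=0;m[330:]=0
v,u=np.nonzero(m)
P=np.array([((onz(s,a,b,.03)[:2]-o)@R)*1000 for a,b in zip(u,v)])
print(len(P),P.min(0),P.max(0))
r=cv2.minAreaRect(P.astype(np.float32));print(cv2.boxPoints(r).round())
E
```

```text
459 [-311.78334861  124.95726073] [-187.78240055  185.36276099]
[[-312.  176.]
 [-307.  123.]
 [-184.  137.]
 [-190.  189.]]
```

>>> send_rows:
  motion:
    - {"x": 0.3,"y": 0,"z": 2,"rx": 0,"ry": 0,"rz": 0,"jaw": 6}
    - {"x": 0.3,"y": 0,"z": 3,"rx": 0,"ry": 0,"rz": 0,"jaw": 6}
    - {"x": 0.3,"y": -0.1,"z": 2.8,"rx": 0,"ry": 0,"rz": 0,"jaw": 6}
    - {"x": 0.1,"y": -0.1,"z": 1.5,"rx": 0,"ry": 0,"rz": 0,"jaw": 6}
    - {"x": 0,"y": 0,"z": 0.5,"rx": 0,"ry": 0,"rz": 0,"jaw": 6}

```text
clock: 3.35
tool_pos: [0.4448, 0.0676, 0.0449]
eef_rot: [0.981, -0.195, -0.002, 0.001]
contact_force: [0.2, -0.2, 0.2]
opening: 0.68
finger_force: 0.0
```

>>> send_rows:
  motion:
    - {"x": 0.4,"y": 0,"z": 0,"rx": 0,"ry": 0,"rz": 0,"jaw": 6}
    - {"x": 0.3,"y": 0,"z": 0,"rx": 0,"ry": 0,"rz": 0,"jaw": 6}
    - {"x": 0.2,"y": 0,"z": 0,"rx": 0,"ry": 0,"rz": 0,"jaw": 6}
    - {"x": 0.2,"y": 0,"z": 0,"rx": 0,"ry": 0,"rz": 0,"jaw": 6}
    - {"x": 0.2,"y": 0,"z": 0,"rx": 0,"ry": 0,"rz": 0,"jaw": 6}

```text
clock: 3.85
tool_pos: [0.4556, 0.0628, 0.045]
eef_rot: [0.981, -0.195, -0.003, 0.001]
contact_force: [-0.9, -0.1, 1.1]
opening: 0.681
finger_force: 0.2
```

```bash
python3 st.py 37 0 50
```

```text
clk 3.85 p [0.4556 0.0628 0.045 ] loc [-109.4    3.5] xyaw -0.392 zax [-0.006 -0.001 -1.   ] q [-0.24  0.88  0.01  2.19 -0.1   0.08 -2.1 ] F [-0.9 -0.1  1.1] op 0.68
tgt [0.5895 0.0033 0.05  ] tool delta cm [14.64  0.38 -0.58]
```

>>> send_rows:
  motion:
    - {"x": 0.2,"y": 0,"z": 0.05,"rx": 0,"ry": 0,"rz": 0,"jaw": 6}
    - {"x": 0.3,"y": 0,"z": 0.1,"rx": 0,"ry": 0,"rz": 0,"jaw": 6}
    - {"x": 0.4,"y": 0,"z": 0.1,"rx": 0,"ry": 0,"rz": 0,"jaw": 6}
    - {"x": 0.4,"y": 0.1,"z": 0.1,"rx": 0,"ry": 0,"rz": 0,"jaw": 6}
    - {"x": 0.4,"y": 0.1,"z": 0.1,"rx": 0,"ry": 0,"rz": 0,"jaw": 6}

```text
clock: 4.35
tool_pos: [0.4697, 0.0545, 0.0397]
eef_rot: [0.981, -0.195, -0.004, 0.001]
contact_force: [-3.0, 1.8, 1.4]
opening: 0.676
finger_force: 1.6
```

```bash
python3 st.py 37 0 50; python3 - <<'E'
from h import *
a=cam("wrist")["img"];b=cam("side")["img"][190:310,190:370]
m=np.vstack([cv2.resize(a,(400,300)),cv2.resize(b,(400,267),interpolation=cv2.INTER_CUBIC)])
cv2.imwrite("pics/m2.png",m[:,:,::-1])
E
```

```text
clk 4.35 p [0.4697 0.0545 0.0397] loc [-93.3   1.3] xyaw -0.392 zax [-0.009 -0.001 -1.   ] q [-0.22  0.9   0.01  2.15 -0.09  0.1  -2.09] F [-3.   1.8  1.4] op 0.68
tgt [0.5895 0.0033 0.05  ] tool delta cm [13.02  0.16 -1.13]
```

View pics/m2.png

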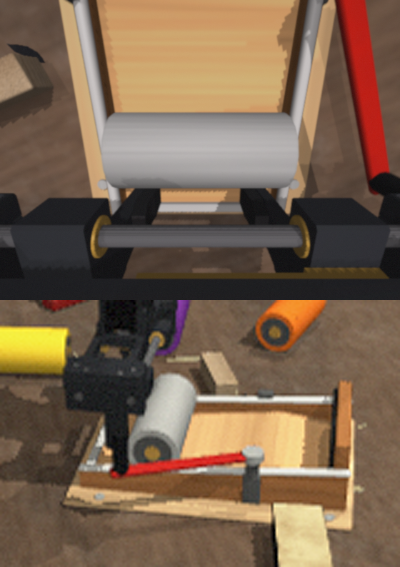

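Fingers are in contact behind the roller (about 3.4 N) and it sits square across the ramp. Pushing on up the slope.

>>> send_rows:
  motion:
    - {"x": 0.5,"y": 0,"z": -0.05,"rx": 0,"ry": 0,"rz": 0,"jaw": 6}
    - {"x": 0.5,"y": 0,"z": -0.05,"rx": 0,"ry": 0,"rz": 0,"jaw": 6}
    - {"x": 0.5,"y": 0,"z": -0.05,"rx": 0,"ry": 0,"rz": 0,"jaw": 6}
    - {"x": 0.5,"y": 0,"z": -0.06,"rx": 0,"ry": 0,"rz": 0,"jaw": 6}
    - {"x": 0.5,"y": 0,"z": -0.06,"rx": 0,"ry": 0,"rz": 0,"jaw": 6}

```text
clock: 4.95
tool_pos: [0.4942, 0.0447, 0.0426]
eef_rot: [0.981, -0.195, -0.003, 0.001]
contact_force: [-2.7, 1.0, 2.6]
opening: 0.679
finger_force: 1.5
```

>>> send_rows:
  motion:
    - {"x": 0.5,"y": 0,"z": -0.06,"rx": 0,"ry": 0,"rz": 0,"jaw": 6}
    - {"x": 0.5,"y": 0,"z": -0.06,"rx": 0,"ry": 0,"rz": 0,"jaw": 6}
    - {"x": 0.5,"y": 0,"z": -0.06,"rx": 0,"ry": 0,"rz": 0,"jaw": 6}
    - {"x": 0.5,"y": 0,"z": -0.06,"rx": 0,"ry": 0,"rz": 0,"jaw": 6}
    - {"x": 0.5,"y": 0,"z": -0.06,"rx": 0,"ry": 0,"rz": 0,"jaw": 6}

```text
clock: 5.45
tool_pos: [0.5171, 0.0351, 0.0454]
eef_rot: [0.981, -0.195, -0.003, 0.001]
contact_force: [-2.0, 1.8, 1.9]
opening: 0.682
finger_force: 1.5
```

```bash
python3 st.py 37 0 50
```

```text
clk 5.45 p [0.5171 0.0351 0.0454] loc [-42.    1.7] xyaw -0.392 zax [-0.006 -0.001 -1.   ] q [-0.17  0.9   0.02  2.02 -0.06  0.23 -2.06] F [-2.   1.8  1.9] op 0.68
tgt [0.5895 0.0033 0.05  ] tool delta cm [ 7.9   0.18 -0.5 ]
```

>>> send_rows:
  motion:
    - {"x": 0.5,"y": 0,"z": -0.06,"rx": 0,"ry": 0,"rz": 0,"jaw": 6}
    - {"x": 0.5,"y": 0,"z": -0.06,"rx": 0,"ry": 0,"rz": 0,"jaw": 6}
    - {"x": 0.5,"y": 0,"z": -0.06,"rx": 0,"ry": 0,"rz": 0,"jaw": 6}
    - {"x": 0.5,"y": 0,"z": -0.06,"rx": 0,"ry": 0,"rz": 0,"jaw": 6}
    - {"x": 0.5,"y": 0,"z": -0.06,"rx": 0,"ry": 0,"rz": 0,"jaw": 6}

```text
clock: 5.95
tool_pos: [0.5402, 0.0256, 0.0482]
eef_rot: [0.981, -0.195, -0.003, 0.001]
contact_force: [-2.5, 0.8, 1.5]
opening: 0.679
finger_force: 1.5
```

>>> send_rows:
  motion:
    - {"x": 0.4,"y": 0,"z": -0.05,"rx": 0,"ry": 0,"rz": 0,"jaw": 6}
    - {"x": 0.4,"y": 0,"z": -0.05,"rx": 0,"ry": 0,"rz": 0,"jaw": 6}
    - {"x": 0.4,"y": 0,"z": -0.05,"rx": 0,"ry": 0,"rz": 0,"jaw": 6}
    - {"x": 0.4,"y": 0,"z": -0.05,"rx": 0,"ry": 0,"rz": 0,"jaw": 6}
    - {"x": 0.4,"y": 0,"z": -0.05,"rx": 0,"ry": 0,"rz": 0,"jaw": 6}

```text
clock: 6.45
tool_pos: [0.5586, 0.018, 0.0506]
eef_rot: [0.981, -0.195, -0.003, 0.001]
contact_force: [-2.8, 1.6, 2.4]
opening: 0.678
finger_force: 1.5
```

```bash
python3 st.py 37 0 50; python3 - <<'E'
from h import *
a=cam("wrist")["img"];b=cam("side")["img"][190:310,190:370]
m=np.vstack([cv2.resize(a,(400,300)),cv2.resize(b,(400,267),interpolation=cv2.INTER_CUBIC)])
cv2.imwrite("pics/m3.png",m[:,:,::-1])
E
```

```text
clk 6.45 p [0.5586 0.018  0.0506] loc [2.9 1.8] xyaw -0.392 zax [-0.006 -0.001 -1.   ] q [-0.13  0.91  0.02  1.89 -0.05  0.34 -2.03] F [-2.8  1.6  2.4] op 0.68
tgt [0.5895 0.0033 0.05  ] tool delta cm [3.41 0.18 0.05]
```

View pics/m3.png

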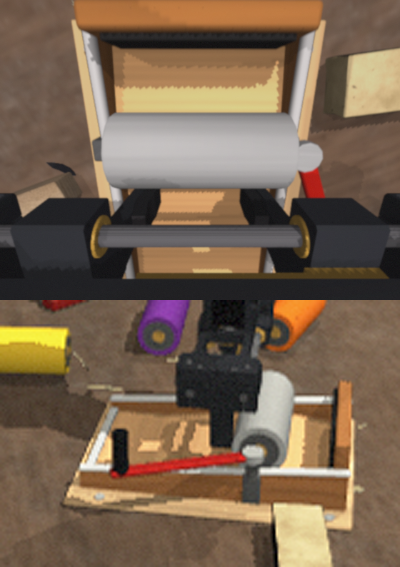

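The roller is just short of the crest, square and still held by the fingers. Next is over the crest, with the fingers speeding up to follow it.

>>> send_rows:
  motion:
    - {"x": 0.4,"y": 0,"z": -0.05,"rx": 0,"ry": 0,"rz": 0,"jaw": 6}
    - {"x": 0.4,"y": 0,"z": -0.02,"rx": 0,"ry": 0,"rz": 0,"jaw": 6}
    - {"x": 0.5,"y": 0,"z": 0,"rx": 0,"ry": 0,"rz": 0,"jaw": 6}
    - {"x": 0.8,"y": 0,"z": 0.05,"rx": 0,"ry": 0,"rz": 0,"jaw": 6}
    - {"x": 1.0,"y": 0,"z": 0.1,"rx": 0,"ry": 0,"rz": 0,"jaw": 6}

```text
clock: 7.05
tool_pos: [0.589, 0.0057, 0.0498]
eef_rot: [0.981, -0.195, -0.002, 0.001]
contact_force: [-0.4, 0.3, -0.3]
opening: 0.682
finger_force: 0.0
```

>>> send_rows:
  motion:
    - {"x": 0.2,"y": 0,"z": 0.1,"rx": 0,"ry": 0,"rz": 0,"jaw": 6}
    - {"x": 0.1,"y": 0,"z": 0,"rx": 0,"ry": 0,"rz": 0,"jaw": 6}
    - {"x": 0.1,"y": 0,"z": 0,"rx": 0,"ry": 0,"rz": 0,"jaw": 6}
    - {"x": 0.05,"y": 0,"z": 0,"rx": 0,"ry": 0,"rz": 0,"jaw": 6}
    - {"x": 0,"y": 0,"z": 0,"rx": 0,"ry": 0,"rz": 0,"jaw": 6}

```text
clock: 7.55
tool_pos: [0.5911, 0.0047, 0.0486]
eef_rot: [0.981, -0.195, -0.003, 0.001]
contact_force: [-0.3, -1.3, 0.6]
opening: 0.681
finger_force: 0.0
```

```bash
python3 st.py 37 0 50; python3 - <<'E'
from h import *
a=cam("wrist")["img"];b=cam("side")["img"][190:310,190:370]
m=np.vstack([cv2.resize(a,(400,300)),cv2.resize(b,(400,267),interpolation=cv2.INTER_CUBIC)])
cv2.imwrite("pics/m4.png",m[:,:,::-1])
E
```

```text
clk 7.55 p [0.5911 0.0047 0.0486] loc [37.9  1.9] xyaw -0.392 zax [-0.006 -0.001 -1.   ] q [-0.1   0.94  0.02  1.8  -0.04  0.41 -2.01] F [-0.3 -1.3  0.6] op 0.68
tgt [0.5895 0.0033 0.05  ] tool delta cm [-0.1   0.19 -0.14]
```

View pics/m4.png

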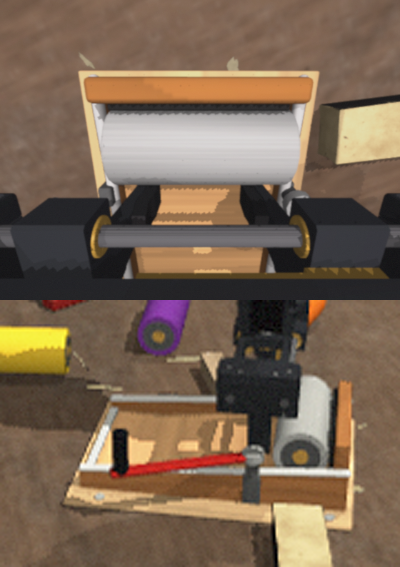

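The roller looks seated against the stop, square, at the top of the ramp. I nudge it gently to confirm.

>>> send_rows:
  motion:
    - {"x": 0.1,"y": 0,"z": 0,"rx": 0,"ry": 0,"rz": 0,"jaw": 6}
    - {"x": 0.1,"y": 0,"z": 0,"rx": 0,"ry": 0,"rz": 0,"jaw": 6}
    - {"x": 0.1,"y": 0,"z": 0,"rx": 0,"ry": 0,"rz": 0,"jaw": 6}
    - {"x": 0.05,"y": 0,"z": 0,"rx": 0,"ry": 0,"rz": 0,"jaw": 6}
    - {"x": 0,"y": 0,"z": 0,"rx": 0,"ry": 0,"rz": 0,"jaw": 6}

```text
clock: 8.15
tool_pos: [0.5937, 0.0035, 0.0485]
eef_rot: [0.981, -0.195, -0.004, 0.001]
contact_force: [-1.9, 0.7, 0.9]
opening: 0.683
finger_force: 1.2
```

```bash
python3 st.py 37 0 50
```

```text
clk 8.15 p [0.5937 0.0035 0.0485] loc [40.8  1.8] xyaw -0.392 zax [-0.008 -0.001 -1.   ] q [-0.09  0.94  0.02  1.79 -0.04  0.42 -2.01] F [-1.9  0.7  0.9] op 0.68
tgt [0.5895 0.0033 0.05  ] tool delta cm [-0.38  0.18 -0.15]
```

>>> send_rows:
  motion:
    - {"x": -0.3,"y": 0,"z": 0,"rx": 0,"ry": 0,"rz": 0,"jaw": 6}
    - {"x": -0.8,"y": 0,"z": 0,"rx": 0,"ry": 0,"rz": 0,"jaw": 6}
    - {"x": -0.8,"y": 0,"z": -2,"rx": 0,"ry": 0,"rz": 0,"jaw": 6}
    - {"x": 0,"y": 0,"z": -4,"rx": 0,"ry": 0,"rz": 0,"jaw": 6}
    - {"x": 0,"y": 0,"z": -4,"rx": 0,"ry": 0,"rz": 0,"jaw": 6}

```text
clock: 8.65
tool_pos: [0.5763, 0.0108, 0.1492]
eef_rot: [0.981, -0.195, -0.004, 0.001]
contact_force: [0.5, 0.1, -0.2]
opening: 0.681
finger_force: 0.0
```

>>> send_rows:
  motion:
    - {"x": -1.5,"y": 3,"z": 0,"rx": 0,"ry": 0,"rz": 0,"jaw": 0}
    - {"x": -1.5,"y": 4,"z": 0,"rx": 0,"ry": 0,"rz": 0,"jaw": 0}
    - {"x": -1.5,"y": 4,"z": 0,"rx": 0,"ry": 0,"rz": 0,"jaw": 0}
    - {"x": -1.5,"y": 4,"z": 0,"rx": 0,"ry": 0,"rz": 0,"jaw": 0}
    - {"x": 0,"y": 0,"z": 0,"rx": 0,"ry": 0,"rz": -0.13,"jaw": 0}
  grip_force: 5

```text
clock: 9.15
tool_pos: [0.4589, -0.1101, 0.1497]
eef_rot: [0.991, -0.134, -0.006, 0.003]
contact_force: [-0.6, -0.8, -0.0]
opening: 0.252
finger_force: 0.0
```

>>> send_rows:
  motion:
    - {"x": 0,"y": 0,"z": 0,"rx": 0,"ry": 0,"rz": -0.14,"jaw": 0}
    - {"x": 0,"y": 0,"z": 0,"rx": 0,"ry": 0,"rz": -0.14,"jaw": 0}
    - {"x": 0,"y": 0,"z": 0,"rx": 0,"ry": 0,"rz": -0.14,"jaw": 0}
    - {"x": 0,"y": 0,"z": 0,"rx": 0,"ry": 0,"rz": -0.14,"jaw": 0}
    - {"x": 0,"y": 0,"z": 0,"rx": 0,"ry": 0,"rz": -0.14,"jaw": 0}

```text
clock: 9.65
tool_pos: [0.4645, -0.105, 0.1496]
eef_rot: [0.975, 0.22, -0.003, -0.0]
contact_force: [-0.3, 0.4, -0.0]
opening: 0.008
finger_force: 0.0
```

>>> send_rows:
  motion:
    - {"x": 0,"y": 0,"z": 0,"rx": 0,"ry": 0,"rz": -0.14,"jaw": 0}
    - {"x": 0,"y": 0,"z": 0,"rx": 0,"ry": 0,"rz": -0.14,"jaw": 0}
    - {"x": 0,"y": 0,"z": 0,"rx": 0,"ry": 0,"rz": -0.14,"jaw": 0}
    - {"x": 0,"y": 0,"z": 0,"rx": 0,"ry": 0,"rz": -0.14,"jaw": 0}
    - {"x": 0,"y": 0,"z": 0,"rx": 0,"ry": 0,"rz": -0.14,"jaw": 0}

```text
clock: 10.15
tool_pos: [0.4645, -0.1049, 0.1496]
eef_rot: [0.841, 0.541, -0.003, -0.001]
contact_force: [-0.5, 0.5, -0.4]
opening: 0.004
finger_force: 0.0
```

```bash
python3 st.py -56 -156 80; python3 - <<'E'
from st import *
# one re-measure of peg and roller top, now unobstructed?
s=cam("scene");d=cam("side")
m=np.hstack([cv2.resize(s["img"][140:250,235:375],(380,300),interpolation=cv2.INTER_CUBIC),cv2.resize(d["img"][190:310,200:360],(400,300),interpolation=cv2.INTER_CUBIC)])
cv2.imwrite("pics/m5.png",m[:,:,::-1])
E
```

```text
clk 10.15 p [ 0.4645 -0.1049  0.1496] loc [ -36.9 -147.9] xyaw 1.144 zax [-0.006 -0.001 -1.   ] q [ 0.37  0.7  -0.4   2.09  0.58  0.47 -0.9 ] F [-0.5  0.5 -0.4] op 0.0
tgt [ 0.4437 -0.105   0.08  ] tool delta cm [-0.85 -1.85  6.97]
```

View pics/m5.png

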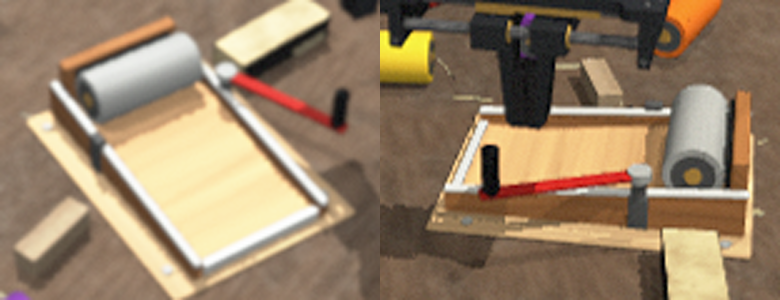

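The roller is home, square against the stop board, and stays there untouched. The keeper is still open, with the peg at (342,108) in the left crop. Now align the closed fingertips behind the peg.

>>> send_rows:
  motion:
    - {"x": 0,"y": 0,"z": 0,"rx": 0,"ry": 0,"rz": -0.14,"jaw": 0}
    - {"x": 0,"y": 0,"z": 0,"rx": 0,"ry": 0,"rz": -0.14,"jaw": 0}
    - {"x": 0,"y": 0,"z": 0,"rx": 0,"ry": 0,"rz": -0.14,"jaw": 0}
    - {"x": 0,"y": -2,"z": 1,"rx": 0,"ry": 0,"rz": 0,"jaw": 0}
    - {"x": 0,"y": 0,"z": 3,"rx": 0,"ry": 0,"rz": 0,"jaw": 0}

```text
clock: 10.75
tool_pos: [0.4432, -0.1053, 0.1107]
eef_rot: [0.713, 0.701, -0.002, -0.001]
contact_force: [0.7, 0.5, -0.3]
opening: 0.005
finger_force: 0.0
```

>>> send_rows:
  motion:
    - {"x": 0,"y": 0,"z": 3,"rx": 0,"ry": 0,"rz": 0,"jaw": 0}
    - {"x": 1,"y": 0,"z": 0,"rx": 0,"ry": 0,"rz": 0,"jaw": 0}
    - {"x": 1,"y": 0,"z": 0,"rx": 0,"ry": 0,"rz": 0,"jaw": 0}
    - {"x": 0.5,"y": 0,"z": 0,"rx": 0,"ry": 0,"rz": 0,"jaw": 0}
    - {"x": 0,"y": 0,"z": 0,"rx": 0,"ry": 0,"rz": 0,"jaw": 0}

```text
clock: 11.25
tool_pos: [0.4455, -0.0783, 0.0808]
eef_rot: [0.711, 0.703, -0.001, -0.001]
contact_force: [0.5, -0.2, -0.1]
opening: 0.008
finger_force: 0.0
```

```bash
cat >> st.py <<'E'
    s=get_state();l=(s["tool_pos"][:2]-o)@R*1000-np.array([30,-69]);M=Ro.from_quat(s["eef_rot"]).as_matrix()
    y=np.arctan2(M[1,0],M[0,0])-t;Q=np.array([np.cos(y),np.sin(y)]);T=np.array([np.sin(y),-np.cos(y)])
    print("local yaw",y.round(3),"pivot in tool x,y mm",(-l@Q).round(1),(-l@T).round(1),"TCP ang",(np.arctan2(l[1],l[0])%6.283).round(3),"r",np.hypot(*l).round(1))
E
python3 st.py
```

```text
File "st.py", line 11
    s=get_state();l=(s["tool_pos"][:2]-o)@R*1000-np.array([30,-69]);M=Ro.from_quat(s["eef_rot"]).as_matrix()
IndentationError: unexpected indent
```

```bash
sed -i 's/^if __name__=="__main__": \(.*\)$/if __name__=="__main__":\n    \1/' st.py; python3 st.py
```

```text
clk 11.25 p [ 0.4455 -0.0783  0.0808] loc [ -64.6 -130.6] xyaw 1.56 zax [-0.004 -0.    -1.   ] q [ 0.24  0.81 -0.27  2.2   0.91  0.25 -0.85] F [ 0.5 -0.2 -0.1] op 0.01
local yaw 1.954 pivot in tool x,y mm 21.8 110.8 TCP ang 3.719 r 112.9
```

>>> send_rows:
  motion:
    - {"x": 0.5,"y": 0,"z": 0,"rx": 0,"ry": 0,"rz": 0,"jaw": 0}
    - {"x": 0.8,"y": -0.15,"z": 0,"rx": 0,"ry": 0,"rz": 0.07,"jaw": 0}
    - {"x": 1.1,"y": -0.15,"z": 0,"rx": 0,"ry": 0,"rz": 0.1,"jaw": 0}
    - {"x": 1.1,"y": -0.15,"z": 0,"rx": 0,"ry": 0,"rz": 0.1,"jaw": 0}
    - {"x": 1.1,"y": -0.15,"z": 0,"rx": 0,"ry": 0,"rz": 0.1,"jaw": 0}

```text
clock: 11.75
tool_pos: [0.4449, -0.0337, 0.0801]
eef_rot: [0.83, 0.557, -0.003, -0.001]
contact_force: [-0.1, -0.0, 0.1]
opening: 0.001
finger_force: 0.2
```

```bash
python3 st.py
```

```text
clk 11.75 p [ 0.4449 -0.0337  0.0801] loc [-82.2 -89.7] xyaw 1.182 zax [-0.006 -0.001 -1.   ] q [ 0.07  0.8  -0.17  2.22  0.74  0.18 -1.16] F [-0.1 -0.   0.1] op 0.0
local yaw 1.576 pivot in tool x,y mm 20.0 112.3 TCP ang 3.323 r 114.1
```

>>> send_rows:
  motion:
    - {"x": 1.1,"y": -0.15,"z": 0,"rx": 0,"ry": 0,"rz": 0.1,"jaw": 0}
    - {"x": 1.1,"y": -0.15,"z": 0,"rx": 0,"ry": 0,"rz": 0.1,"jaw": 0}
    - {"x": 1.1,"y": -0.15,"z": 0,"rx": 0,"ry": 0,"rz": 0.1,"jaw": 0}
    - {"x": 1.1,"y": -0.15,"z": 0,"rx": 0,"ry": 0,"rz": 0.1,"jaw": 0}
    - {"x": 1.1,"y": -0.15,"z": 0,"rx": 0,"ry": 0,"rz": 0.1,"jaw": 0}

```text
clock: 12.25
tool_pos: [0.4684, 0.0162, 0.0798]
eef_rot: [0.942, 0.335, -0.003, -0.001]
contact_force: [-1.4, -0.6, 0.7]
opening: 0.009
finger_force: 0.3
```

>>> send_rows:
  motion:
    - {"x": 1.1,"y": -0.15,"z": 0,"rx": 0,"ry": 0,"rz": 0.1,"jaw": 0}
    - {"x": 1.1,"y": -0.15,"z": 0,"rx": 0,"ry": 0,"rz": 0.1,"jaw": 0}
    - {"x": 1.1,"y": -0.15,"z": 0,"rx": 0,"ry": 0,"rz": 0.1,"jaw": 0}
    - {"x": 1.1,"y": -0.15,"z": 0,"rx": 0,"ry": 0,"rz": 0.1,"jaw": 0}
    - {"x": 1.1,"y": -0.15,"z": 0,"rx": 0,"ry": 0,"rz": 0.1,"jaw": 0}

```text
clock: 12.75
tool_pos: [0.5132, 0.0484, 0.0795]
eef_rot: [0.996, 0.092, -0.003, -0.0]
contact_force: [-0.8, 0.7, 0.0]
opening: 0.003
finger_force: 0.3
```

```bash
python3 st.py; python3 - <<'E'
from st import *
s=cam("wrist");d=cam("side")
m=np.hstack([cv2.resize(s["img"],(400,300)),cv2.resize(d["img"][190:310,200:360],(400,300),interpolation=cv2.INTER_CUBIC)])
cv2.imwrite("pics/m6.png",m[:,:,::-1])
E
```

```text
clk 12.75 p [0.5132 0.0484 0.0795] loc [-50.8  12.4] xyaw 0.183 zax [-0.007 -0.    -1.   ] q [-0.14  0.83 -0.08  2.02  0.19  0.31 -1.76] F [-0.8  0.7  0. ] op 0.0
local yaw 0.577 pivot in tool x,y mm 23.3 112.3 TCP ang 2.352 r 114.7
```

View pics/m6.png

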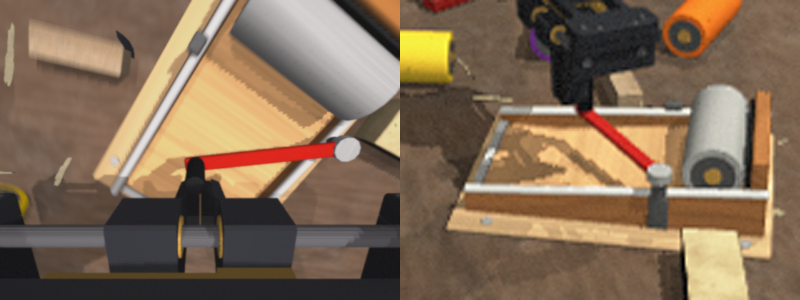

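The peg (195,170 in the wrist view) is held ahead of the closed fingertips, and the keeper is sweeping across the deck with the roller unmoved. Continuing to the end stop.

>>> send_rows:
  motion:
    - {"x": 1.1,"y": -0.2,"z": 0,"rx": 0,"ry": 0,"rz": 0.1,"jaw": 0}
    - {"x": 1.1,"y": -0.2,"z": 0,"rx": 0,"ry": 0,"rz": 0.1,"jaw": 0}
    - {"x": 1.1,"y": -0.2,"z": 0,"rx": 0,"ry": 0,"rz": 0.1,"jaw": 0}
    - {"x": 0.9,"y": -0.2,"z": 0,"rx": 0,"ry": 0,"rz": 0.08,"jaw": 0}
    - {"x": 0.6,"y": -0.1,"z": 0,"rx": 0,"ry": 0,"rz": 0.06,"jaw": 0}

```text
clock: 13.35
tool_pos: [0.5607, 0.0579, 0.079]
eef_rot: [0.992, -0.126, -0.003, 0.001]
contact_force: [-0.1, 2.1, 0.2]
opening: 0.003
finger_force: 0.4
```

```bash
python3 st.py
```

```text
clk 13.35 p [0.5607 0.0579 0.079 ] loc [-10.5  39.4] xyaw -0.253 zax [-0.006 -0.    -1.   ] q [-0.18  0.87  0.    1.87 -0.    0.41 -2.  ] F [-0.1  2.1  0.2] op 0.0
local yaw 0.141 pivot in tool x,y mm 24.9 113.0 TCP ang 1.929 r 115.7
```

>>> send_rows:
  motion:
    - {"x": 0.5,"y": -0.05,"z": 0,"rx": 0,"ry": 0,"rz": 0.05,"jaw": 0}
    - {"x": 0.5,"y": -0.05,"z": 0,"rx": 0,"ry": 0,"rz": 0.05,"jaw": 0}
    - {"x": 0.5,"y": 0,"z": 0,"rx": 0,"ry": 0,"rz": 0.04,"jaw": 0}
    - {"x": 0.3,"y": 0,"z": 0,"rx": 0,"ry": 0,"rz": 0,"jaw": 0}
    - {"x": 0.2,"y": 0,"z": 0,"rx": 0,"ry": 0,"rz": 0,"jaw": 0}

```text
clock: 13.85
tool_pos: [0.5801, 0.0517, 0.0786]
eef_rot: [0.981, -0.195, -0.003, 0.001]
contact_force: [1.2, 0.3, 0.6]
opening: 0.005
finger_force: 0.2
```

>>> send_rows:
  motion:
    - {"x": 0.2,"y": 0,"z": 0,"rx": 0,"ry": 0,"rz": 0,"jaw": 0}
    - {"x": 0.1,"y": 0,"z": 0,"rx": 0,"ry": 0,"rz": 0,"jaw": 0}
    - {"x": 0.1,"y": 0,"z": 0,"rx": 0,"ry": 0,"rz": 0,"jaw": 0}
    - {"x": 0.1,"y": 0,"z": 0,"rx": 0,"ry": 0,"rz": 0,"jaw": 0}
    - {"x": 0,"y": 0,"z": 0,"rx": 0,"ry": 0,"rz": 0,"jaw": 0}

```text
clock: 14.35
tool_pos: [0.5847, 0.0501, 0.0786]
eef_rot: [0.981, -0.195, -0.003, 0.001]
contact_force: [-0.1, 0.4, 0.6]
opening: 0.004
finger_force: 0.0
```

```bash
python3 st.py
```

```text
clk 14.35 p [0.5847 0.0501 0.0786] loc [14.6 41.4] xyaw -0.392 zax [-0.006 -0.001 -1.   ] q [-0.18  0.89  0.03  1.8  -0.06  0.46 -2.08] F [-0.1  0.4  0.6] op 0.0
local yaw 0.002 pivot in tool x,y mm 15.2 110.4 TCP ang 1.709 r 111.5
```

Almost there; creep on until the stop pushes back.

>>> send_rows:
  motion:
    - {"x": 0.1,"y": 0,"z": 0,"rx": 0,"ry": 0,"rz": 0,"jaw": 0}
    - {"x": 0.1,"y": 0,"z": 0,"rx": 0,"ry": 0,"rz": 0,"jaw": 0}
    - {"x": 0.1,"y": 0,"z": 0,"rx": 0,"ry": 0,"rz": 0,"jaw": 0}
    - {"x": 0.1,"y": 0,"z": 0,"rx": 0,"ry": 0,"rz": 0,"jaw": 0}
    - {"x": 0,"y": 0,"z": 0,"rx": 0,"ry": 0,"rz": 0,"jaw": 0}

```text
clock: 14.85
tool_pos: [0.5876, 0.0489, 0.0785]
eef_rot: [0.981, -0.195, -0.004, 0.001]
contact_force: [-2.3, 0.6, 1.4]
opening: 0.004
finger_force: 1.2
```

```bash
python3 st.py; python3 - <<'E'
from st import *
for n in("scene","side"):
    s=cam(n);h=cv2.cvtColor(s["img"],cv2.COLOR_RGB2HSV)
    m=cv2.inRange(h,(0,170,90),(6,255,255))|cv2.inRange(h,(174,170,90),(180,255,255))
    k,l,st,c=cv2.connectedComponentsWithStats(m)
    for i in range(1,k):
        if st[i,4]<15: continue
        v,u=np.nonzero(l==i);P=np.array([((onz(s,a,b,.055)[:2]-o)@R)*1000 for a,b in zip(u,v)])
        if abs(P.mean(0)).max()<160:
            vx,vy,_,_=cv2.fitLine(P.astype(np.float32),2,0,.01,.01).ravel();print(n,len(P),P.min(0).round(),P.max(0).round(),"ang deg",np.degrees(np.arctan2(vy,vx)).round(1))
E
```

```text
clk 14.85 p [0.5876 0.0489 0.0785] loc [17.8 41.5] xyaw -0.392 zax [-0.008 -0.001 -1.   ] q [-0.18  0.89  0.03  1.79 -0.06  0.47 -2.07] F [-2.3  0.6  1.4] op 0.0
local yaw 0.002 pivot in tool x,y mm 12.0 110.5 TCP ang 1.681 r 111.1
scene 73 [ 27. -54.] [38. 10.] ang deg 89.8
side 136 [ 29. -54.] [40. 46.] ang deg -89.9
```

The keeper lies at 90° across the deck and the stop resists. One last firm press, then back off.

>>> send_rows:
  motion:
    - {"x": 0.1,"y": 0,"z": 0,"rx": 0,"ry": 0,"rz": 0,"jaw": 0}
    - {"x": 0.1,"y": 0,"z": 0,"rx": 0,"ry": 0,"rz": 0,"jaw": 0}
    - {"x": 0,"y": 0,"z": 0,"rx": 0,"ry": 0,"rz": 0,"jaw": 0}
    - {"x": 0,"y": 0,"z": 0,"rx": 0,"ry": 0,"rz": 0,"jaw": 0}
    - {"x": 0,"y": 0,"z": 0,"rx": 0,"ry": 0,"rz": 0,"jaw": 0}

```text
clock: 15.45
tool_pos: [0.5878, 0.0489, 0.0785]
eef_rot: [0.981, -0.194, -0.005, 0.001]
contact_force: [-5.9, 2.7, 5.2]
opening: 0.007
finger_force: 3.4
```

>>> send_rows:
  motion:
    - {"x": -0.5,"y": 0,"z": 0,"rx": 0,"ry": 0,"rz": 0,"jaw": 0}
    - {"x": -2,"y": 0,"z": 0,"rx": 0,"ry": 0,"rz": 0,"jaw": 0}
    - {"x": -2,"y": 0,"z": -2,"rx": 0,"ry": 0,"rz": 0,"jaw": 0}
    - {"x": -2,"y": 0,"z": -4,"rx": 0,"ry": 0,"rz": 0,"jaw": 0}
    - {"x": -2,"y": 0,"z": -4,"rx": 0,"ry": 0,"rz": 0,"jaw": 0}

```text
clock: 15.95
tool_pos: [0.512, 0.0802, 0.1797]
eef_rot: [0.981, -0.195, -0.003, 0.001]
contact_force: [0.8, 0.3, 1.3]
opening: 0.004
finger_force: 0.0
```

>>> send_rows:
  motion:
    - {"x": -1,"y": 0,"z": -3,"rx": 0,"ry": 0,"rz": 0,"jaw": 0}
    - {"x": 0,"y": 0,"z": 0,"rx": 0,"ry": 0,"rz": 0,"jaw": 0}
    - {"x": 0,"y": 0,"z": 0,"rx": 0,"ry": 0,"rz": 0,"jaw": 0}
    - {"x": 0,"y": 0,"z": 0,"rx": 0,"ry": 0,"rz": 0,"jaw": 0}
    - {"x": 0,"y": 0,"z": 0,"rx": 0,"ry": 0,"rz": 0,"jaw": 0}

```text
clock: 16.45
tool_pos: [0.503, 0.0838, 0.2078]
eef_rot: [0.981, -0.195, -0.004, 0.002]
contact_force: [-0.6, 0.6, -1.0]
opening: 0.005
finger_force: 0.0
```

```bash
python3 - <<'E'
from st import *
for n in("scene","side"):
    s=cam(n);h=cv2.cvtColor(s["img"],cv2.COLOR_RGB2HSV)
    m=cv2.inRange(h,(0,170,90),(6,255,255))|cv2.inRange(h,(174,170,90),(180,255,255))
    k,l,st,c=cv2.connectedComponentsWithStats(m)
    for i in range(1,k):
        if st[i,4]<15: continue
        v,u=np.nonzero(l==i);P=np.array([((onz(s,a,b,.055)[:2]-o)@R)*1000 for a,b in zip(u,v)])
        if abs(P.mean(0)).max()<160:
            vx,vy,_,_=cv2.fitLine(P.astype(np.float32),2,0,.01,.01).ravel();print(n,len(P),P.min(0).round(),P.max(0).round(),"ang",np.degrees(np.arctan2(vy,vx)).round(1))
show()
E
```

```text
scene 118 [ 27. -54.] [38. 44.] ang 89.6
side 137 [ 29. -54.] [40. 46.] ang -89.9
clk 16.55 p [0.5029 0.084  0.208 ] loc [-73.9  41.3] xyaw -0.393 zax [-0.008 -0.002 -1.   ] q [-0.3   0.61  0.07  1.95 -0.07  0.59 -2.15] F [-0.1 -0.1  1.1] op 0.01
```

The press moved the tool 0.2 mm while the force rose to 6 N, so the keeper is at its hard stop. Handing in.

```bash
python3 -c "
from plant import *
print(finish_job())"
```

```text
the job is handed in; nothing more can be done
None
```

The steel roller rests in the seat against the stop board, the keeper is fully closed behind it at its end stop, and the job was handed in at about 16.6 s with the arm clear; past the crest the roller may have led the fingers slightly for the last 25 mm into the seat.

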